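Find the pin bore with the snapped pin, using the depth gauge

TASK

A locating pin has snapped off down one of the three bores of the tilted gluing jig; the other two bores are clear to their full 36 mm. Lift the dial depth gauge off its rest, lower its rod into the bores with the foot flat on the jig's sloping face and read the depth, then leave the gauge standing by itself on the bore that reads only 24 mm, foot flush on the face and rod resting on the broken pin, so that I can see which one to drill out. Set the gauge down gently, and leave the tape, syringe and cutters beside it where they are.

Things in the scene. Friction and masses are not known exactly. Their poses are not given: they have to be found in the camera images.
- gauge_grip (a point): Dial depth gauge, 0.52 kg, upright on its rest at first. This point: centre of its black flat-sided housing, 24 mm thick (x), 46 wide (y), 56 tall (z), 50 mm above the underside of the foot; grip it across either width. z runs up along the rod; the white dial looks to -x. Cap on top, 9 mm above the housing. Needle: at the cap = 0 mm, clockwise 6.9 degrees a mm, tick every 5 mm.
- gauge_foot (a point): Centre of the underside of the gauge's steel foot (60 mm along x, 80 mm along y, 14 mm high), 50 mm straight below gauge_grip, same axes. The rod, 6 mm thick with a round tip, comes out here.
- gauge_rod (a joint): The gauge's reading in m: how far the rod stands out below the foot. A weak spring (0.3 to 0.6 N) pushes it out; it gives way upward when it meets something. 0.045 = fully out (on the rest, in the air), 0 = pushed in flush. With the foot flat on the jig's face: 0.036 in a clear bore, 0.024 on the broken pin, 0 beside a bore.
- jig_face: Fixed aluminium face, 110 mm (x, up the slope) by 178 mm (y, level, to the left seen from the robot), tilted 25 degrees to look up and towards the robot. Origin: centre of the face, at the mouth of the middle bore; z: square out of the face. Three 13 mm bores, square to the face, at y = -45, 0, +45 mm, x = 0. The broken pin is in a different one each time.
- jig: The tilting jig, fixed: steel base plate 150 x 196 mm; origin on the bench under the centre of the face. The face is 82 mm above the bench at its centre, 105 mm at its upper edge. A steel ledge along the lower edge (x = -62 to -55 mm of the face) stands 4 mm above the face. Side knobs stand out to 103 mm either side.
- rest: The gauge's rest, fixed: foot plate 76 x 104 mm, two upright cheeks 65 mm high (tops 58 x 12 mm, 68 mm apart along y) on which the ends of the gauge's foot lie; the rod hangs free between them. Origin on the bench under its middle.
- tape_amber: Roll of amber tape lying flat on the bench, 68 mm across, 12 mm high; bystander.
- flux_syringe: Flux syringe lying on the bench, 151 mm long, 17 mm high; bystander.
- flush_cutters: Flush cutters with red grips lying on the bench, 121 mm long, 11 mm high; bystander.
Not all that is in view belongs to the job. Leave any blue look-alike of the part that bears gauge_grip alone.

How it is judged:
By the outcome, as a careful person would: the job done as asked, in the order asked, and still so for the second after the job is handed in, with the robot touching nothing.
It also fails if it takes over 51 s, if anything falls off the work surface, if the arm or the gripper's body presses on something with over 40 N, if the wrist force passes 120 N, or if a joint passes its speed limit or range.

ROBOT

A 7-joint arm with a two-finger parallel gripper is mounted at the origin on a cart in front of the work surface, level with it; the furniture and walls round the work are solid. World frame = base frame: x ahead of the robot, y to its left, z up, the work surface at z = 0. Lengths are in m, angles in rad, forces in N, time in s.
With the tool pointing down it reaches from about 0.4 to 0.85 m from the base axis. Payload 4.5 kg.
Tool frame: the origin (TCP) lies at the very end of the fingers, on their centre line; the grasp point (between the pads) lies 19 mm behind it (tcp_to_grasp is the z of the grasp point in the tool frame, in m); z points along the fingers, y is the line along which they close (so a half turn about z gives the same grasp; the last joint's range is limited). The gripper opens to 88 mm and grips with 3 to 60 N. Pads are 18 mm wide; open, the fingers measure 123 mm over their backs; the gripper's body (75 mm by 187 mm) begins 45 mm behind the grasp point.
Start: joints at [1.329, 0.689, -0.195, 1.565, 0.157, 0.902, -0.215], TCP at [0.17, -0.601, 0.239] pointing down, gripper open.
Joint ranges: [-3.01, 3.01], [-0.46, 2.08], [-1.47, 1.51], [0.13, 2.56], [-1, 4.14], [0.04, 2.09], [-2.66, 2.66]. Speed limits (rad/s): [2.57, 2.57, 3.14, 3.14, 3.14, 3.14, 3.14].

INTERFACE

Orientations are given as a unit quaternion [x, y, z, w].
In Python, from plant import * gives the robot as it stands. The module is installed in compiled form; this text tells all that it offers.
- The arm moves only by the shell command python3 -m jog 'ROWS' [OPENING] [FORCE]. ROWS is JSON, a list that holds one entry, the list of rows, each a list of 6 numbers: the shift along the tool's x, y, z in m, then the turn, a rotation vector about the tool's x, y, z in rad. In form: [[[dx, dy, dz, ax, ay, az], ...]]. A call has 1 to 12 rows; each row shifts and turns the commanded pose from where the row before left it, along the tool's axes as they then stand; what a row does not reach is not made up. A row lasts 1/8 s, in which the tool goes at most 62.5 mm and 10.7 degrees, less where a joint would pass 70% of its speed; a pose out of reach is approached as far as the arm can. A call with a gripper value outside its range is refused whole. OPENING is the finger opening in m, from 0 to 0.0881, set as the call begins (- or left out, the last holds). The fingers move at their own pace and stop on an object; FORCE is the grip in N (left out, the last holds). Time passes only in rows, so rows that do not move let the fingers close. It gives the time, the measured TCP pose, the force, the opening and the grip force at its end, in the units of the state.
- get_state(): the state, without advancing time (a new reading comes with each control period).
- snapshot(name): name is "side" or "top" or "wrist"; returns a dict with "frame" (480x640x3 uint8, red, green, blue), "mtx" (3x3 intrinsics, pixels), "D" ([k1, k2, p1, p2, k3] as OpenCV has them; the pictures are not rectified), "xyz" and "orientation" of the camera in the world; the wrist camera has in their place "mount" (4x4, takes a point from camera to tool coordinates, whose origin is the TCP and whose axes are the flange's). Camera axes: x right, y down, z forward; pixel columns grow to the right and rows downward; lengths in m; the calibration is good to about 2 mm. A picture is of the moment at which its call begins: read the wrist's pose just before it. There is no depth.
- finish_job(): hands the job in; it is judged then, once.
The state is a dict: "clock": time; "q": joint angles; "qd": joint speeds; "joint_torque": joint torques, N m; "tool_pos": TCP position; "eef_rot": TCP orientation; "contact_force": force on the tool from outside, world axes, zero at the start; "moment": the same for the moment, N m; "opening": opening from 0.0 (shut) to 1.0 (fully open); "finger_force": force on a finger pad.
Only numpy, scipy, OpenCV 4.12 (cv2) and the standard library are available. Lean on these libraries where they do the work, as an engineer would, in place of code of your own. Each camera call takes 0.05 s, during which the arm holds its last target. There are 200 camera calls.

## Working session

There is one attempt and no reset: what is moved stays moved. The work goes in short steps, Python scripts to look and compute and a shell command to move; the robot and the scene stay as the last step left them, time stands still between calls to the robot, and variables do not carry over. Pictures are saved under pics/ and viewed, at most 10 in all, crops included, and the job is handed in when it is done.

```bash
mkdir -p pics; cat > h.py <<'E'
from plant import *
import numpy as np, cv2, json
from scipy.spatial.transform import Rotation as R
def cam(n):
    s=get_state(); d=snapshot(n)
    T=np.eye(4)
    if n=="wrist":
        W=np.eye(4); W[:3,:3]=R.from_quat(s["eef_rot"]).as_matrix(); W[:3,3]=s["tool_pos"]; T=W@np.array(d["mount"])
    else:
        o=np.array(d["orientation"]); T[:3,:3]=R.from_quat(o).as_matrix() if o.size==4 else o; T[:3,3]=d["xyz"]
    d["T"]=T; d["mtx"]=np.array(d["mtx"]); d["D"]=np.array(d["D"]); return d
def ray(d,px):
    p=cv2.undistortPoints(np.array(px,float).reshape(-1,1,2),d["mtx"],d["D"]).reshape(-1,2)
    return d["T"][:3,3],(d["T"][:3,:3]@np.c_[p,np.ones(len(p))].T).T
def plane(d,px,z):
    o,v=ray(d,px); return o+v*((z-o[2])/v[:,2])[:,None]
def proj(d,P):
    T=np.linalg.inv(d["T"]); return cv2.projectPoints(np.array(P,float).reshape(-1,1,3),cv2.Rodrigues(T[:3,:3])[0],T[:3,3],d["mtx"],d["D"])[0].reshape(-1,2)
def tri(d1,p1,d2,p2):
    A=[];b=[]
    for d,p in((d1,p1),(d2,p2)):
        o,v=ray(d,[p]); v=v[0]/np.linalg.norm(v[0]); M=np.eye(3)-np.outer(v,v); A.append(M);b.append(M@o)
    return np.linalg.lstsq(np.vstack(A),np.hstack(b),rcond=None)[0]
def save(d,n): cv2.imwrite("pics/"+n,d["frame"][:,:,::-1])
E
python3 - <<'E'
from h import *
import pickle
for n in("top","side"):
    d=cam(n); save(d,n+"0.png"); pickle.dump(d,open(n+"0.pkl","wb")); print(n,d["T"].round(3).tolist(),d["mtx"][0,0])
d=cam("wrist"); print(np.array(d["mount"]).round(3).tolist()); s=get_state(); print(s["eef_rot"],s["tool_pos"],s["clock"],tcp_to_grasp)
E
```

```text
top [[-0.017, -0.983, 0.182, 0.362], [-1.0, 0.017, 0.001, 0.073], [-0.004, -0.182, -0.983, 1.008], [0.0, 0.0, 0.0, 1.0]] 460.16273582826386
side [[0.997, -0.022, 0.077, 0.465], [-0.08, -0.384, 0.92, -0.705], [0.009, -0.923, -0.385, 0.432], [0.0, 0.0, 0.0, 1.0]] 486.6910889586037
[[0.001, -0.957, -0.29, 0.075], [1.0, 0.001, 0.001, 0.001], [-0.0, -0.29, 0.957, -0.147], [0.0, 0.0, 0.0, 1.0]]
[ 9.90504207e-01  1.37480787e-01 -1.47322395e-04 -6.53389705e-04] [ 0.1700046  -0.60096266  0.23812455] 0.15 -0.0187
```

View pics/top0.png

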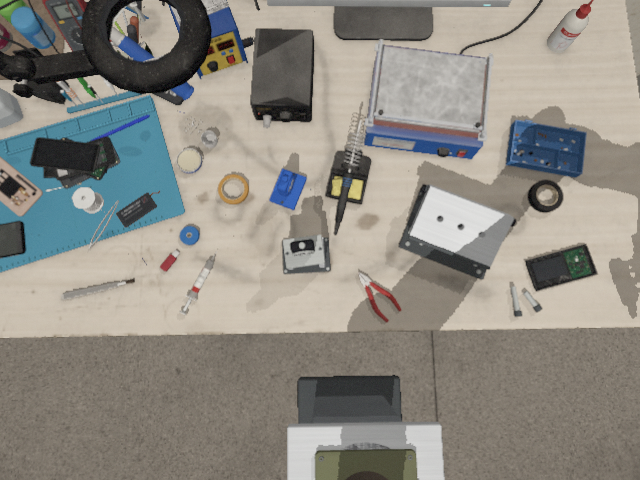

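View pics/side0.png

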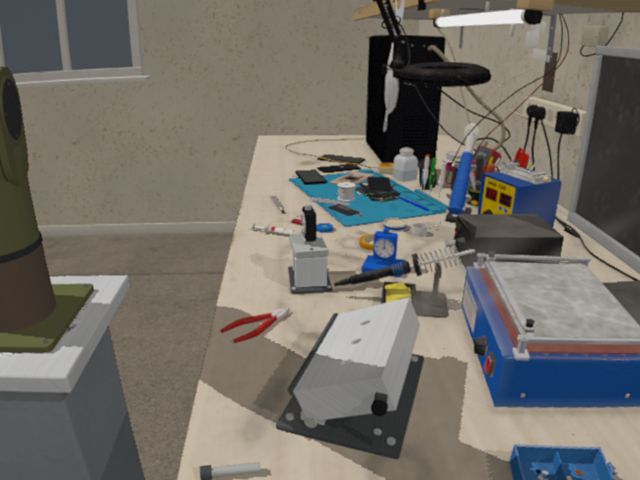

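Top: gauge on its rest at about (304,250), jig at (460,228), blue look-alike at (287,188). Side: rest at (310,262), jig at (355,360). I'll zoom in on both next.

```bash
python3 - <<'E'
from h import *
import pickle
t=pickle.load(open("top0.pkl","rb"));s=pickle.load(open("side0.pkl","rb"))
f=lambda d,x,y,w,h:cv2.resize(d["frame"][y:y+h,x:x+w,::-1],(400,300),interpolation=cv2.INTER_CUBIC)
c=np.vstack([np.hstack([f(t,270,220,80,60),f(t,390,175,140,105)]),np.hstack([f(s,265,200,120,90),f(s,270,295,180,135)])])
cv2.imwrite("pics/c1.png",c)
E
```

```text
(no output)
```

View pics/c1.png

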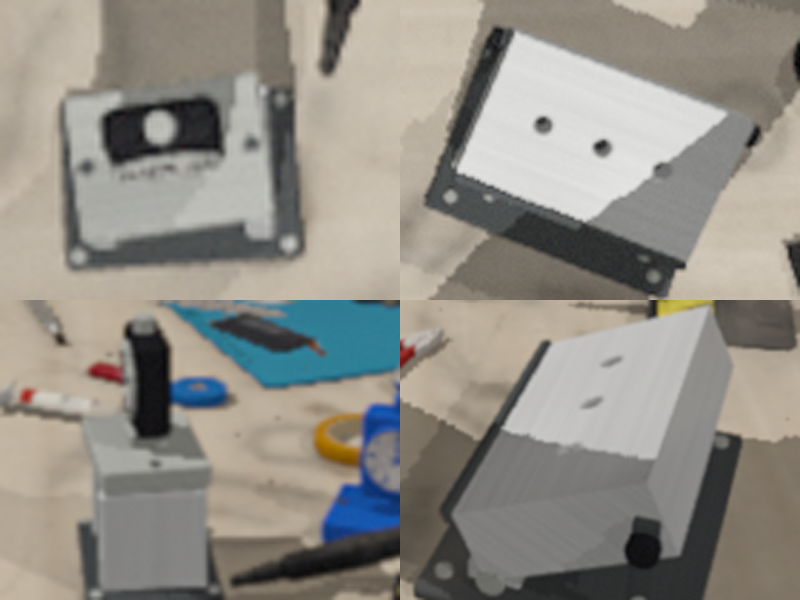

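Bores (top, full-frame px): (440,219), (461,227), (482,234.5). Gauge cap: (302,245) in top and (309,206) in side.

```bash
python3 - <<'E'
from h import *
import pickle
np.set_printoptions(precision=4,suppress=True)
t=pickle.load(open("top0.pkl","rb"));s=pickle.load(open("side0.pkl","rb"))
B=[[440.1,218.8],[460.7,226.8],[482.1,234.5]]; S=[[365.4,322.5],[356.4,340.9],[346.5,361.2]]
print("bores@.082",plane(t,B,.082)); print("side",plane(s,S,.082)); print("tri",*[tri(t,a,s,b) for a,b in zip(B,S)])
P=plane(t,B,.082); d=P[0]-P[2]; print("len",np.linalg.norm(d),"yaw",np.degrees(np.arctan2(-d[0],d[1])))
# gauge
print("cap",plane(t,[[302,245.4]],.152),plane(s,[[308.8,206.5]],.152),tri(t,[302,245.4],s,[308.8,206.5]))
g=t["frame"][220:280,270:350]; m=((g.max(2)<70)).astype(np.uint8)
n,l,st,c=cv2.connectedComponentsWithStats(m); 
for i in range(1,n):
  if st[i,4]>60: print(st[i],c[i])
f=lambda q:[[270+x/5,220+y/5] for x,y in q]
H=plane(t,f([(103,112),(216,97)]),.143); print("housing top back",H, np.degrees(np.arctan2(-(H[0]-H[1])[0],(H[0]-H[1])[1])))
F=plane(t,f([(70,100),(258,75),(270,235),(80,243)]),.079); print("foot",F,F.mean(0))
D=plane(t,f([(65,92),(292,83),(300,252),(70,267)]),.003);print("plate",D,D.mean(0))
for a,b in((0,1),(3,2)):
  for Q in(F,D): e=Q[a]-Q[b]; print(np.degrees(np.arctan2(-e[0],e[1])),np.linalg.norm(e))
E
```

```text
bores@.082 [[ 0.5675 -0.164   0.082 ]
 [ 0.5499 -0.2051  0.082 ]
 [ 0.5331 -0.2477  0.082 ]]
side [[ 0.5662 -0.1659  0.082 ]
 [ 0.5484 -0.2067  0.082 ]
 [ 0.5312 -0.2467  0.082 ]]
tri [ 0.5671 -0.1642  0.081 ] [ 0.5494 -0.2053  0.0812] [ 0.532  -0.2474  0.0827]
len 0.09045800965443469 yaw -22.337329050585687
cap [[0.5052 0.1173 0.152 ]] [[0.5053 0.1017 0.152 ]] [0.5061 0.1175 0.1465]
[ 21  19  23  14 186] [32.0806 25.2634]
housing top back [[0.5128 0.1394 0.143 ]
 [0.5179 0.0962 0.143 ]] 6.689737251153345
foot [[0.5292 0.1579 0.079 ]
 [0.5383 0.0806 0.079 ]
 [0.4722 0.0767 0.079 ]
 [0.4702 0.1538 0.079 ]] [0.5025 0.1172 0.079 ]
plate [[0.5466 0.167  0.003 ]
 [0.5489 0.0661 0.003 ]
 [0.4735 0.064  0.003 ]
 [0.4686 0.1648 0.003 ]] [0.5094 0.1155 0.003 ]
6.711815680583848 0.07783685148631835
1.3119554644124447 0.10092390921642792
1.4390767951479213 0.0771505647594736
2.7621046233373074 0.10097399003054104
```

```bash
cat > go.py <<'E'
# usage: from go import rel ; prints shift and turn, in tool axes, to reach a tool pose
from h import *
np.set_printoptions(precision=4,suppress=True)
def rel(p,Rt):
    s=get_state(); Rn=R.from_quat(s["eef_rot"]); print("t",round(s["clock"],2),"shift",Rn.inv().apply(np.array(p)-s["tool_pos"]),"turn",(Rn.inv()*Rt).as_rotvec(),"F",np.array(s["contact_force"]))
def down(yaw): # tool x heading yaw(deg), z down
    return R.from_euler("z",yaw,degrees=True)*R.from_euler("x",180,degrees=True)
E
python3 -m jog '[[[0.02,-0.022,-0.001,0,0,0],[0.0323,-0.0375,-0.001,0,0,0],[0.0323,-0.0375,-0.001,0,0,0],[0.0323,-0.0375,-0.001,0,0,0],[0.0323,-0.0375,-0.001,0,0,0],[0.0323,-0.0375,-0.001,0,0,0],[0.0323,-0.0375,-0.001,0,0,0],[0.0323,-0.0375,-0.001,0,0,0],[0.0323,-0.0375,-0.001,0,0,0],[0.0323,-0.0375,-0.001,0,0,0],[0.0323,-0.0375,-0.001,0,0,0],[0.0323,-0.0375,-0.001,0,0,0]]]' 0.088
python3 -c "
from go import *
rel([.504,.117,.25],down(185)); print(get_state()['q'])"
```

```text
clock: 1.65
tool_pos: [0.4135, -0.0796, 0.2507]
eef_rot: [0.991, 0.137, 0.0, 0.0]
contact_force: [0.8, 0.7, 0.3]
opening: 1.002
finger_force: 0.0
t 1.65 shift [ 0.1406 -0.1646  0.0007] turn [ 0.0002  0.0003 -2.9531] F [0.8022 0.6723 0.2587]
[ 0.1919  0.4149 -0.1597  2.1313  0.1136  0.6029 -1.3433]
```

```bash
python3 -m jog '[[[0.03,-0.035,0,0,0,0],[0.03,-0.035,0,0,0,0],[0.03,-0.035,0,0,0,0],[0.03,-0.035,0,0,0,0],[0.0206,-0.0246,0.0007,0,0,0],[0,0,0,0,0,-0.185],[0,0,0,0,0,-0.185],[0,0,0,0,0,-0.185],[0,0,0,0,0,-0.185],[0,0,0,0,0,-0.185],[0,0,0,0,0,-0.185],[0,0,0,0,0,-0.185]]]'
python3 -m jog '[[[0,0,0,0,0,-0.185],[0,0,0,0,0,-0.185],[0,0,0,0,0,-0.185],[0,0,0,0,0,-0.185],[0,0,0,0,0,-0.185],[0,0,0,0,0,-0.185],[0,0,0,0,0,-0.185],[0,0,0,0,0,-0.185],[0,0,0,0,0,-0.178],[0,0,0,0,0,0],[0,0,0,0,0,0]]]'
python3 -c "
from go import *
import pickle
rel([.504,.117,.25],down(185)); print(get_state()['q'])
d=cam('wrist'); save(d,'w1.png'); pickle.dump(d,open('w1.pkl','wb'))"
```

```text
clock: 3.15
tool_pos: [0.5033, 0.1154, 0.2498]
eef_rot: [0.705, 0.709, -0.0, -0.0]
contact_force: [0.5, -0.0, -0.1]
opening: 1.001
finger_force: 0.0
clock: 4.53
tool_pos: [0.5034, 0.1154, 0.2499]
eef_rot: [-0.042, 0.999, -0.0, -0.0]
contact_force: [-0.1, -0.2, -1.0]
opening: 1.0
finger_force: 0.0
t 4.53 shift [-0.0007  0.0015 -0.0001] turn [-0.0002 -0.0002 -0.0032] F [-0.0881 -0.1612 -0.995 ]
[ 0.2641  0.6924 -0.9891  1.8538  0.6938  0.9866  0.625 ]
```

View pics/w1.png

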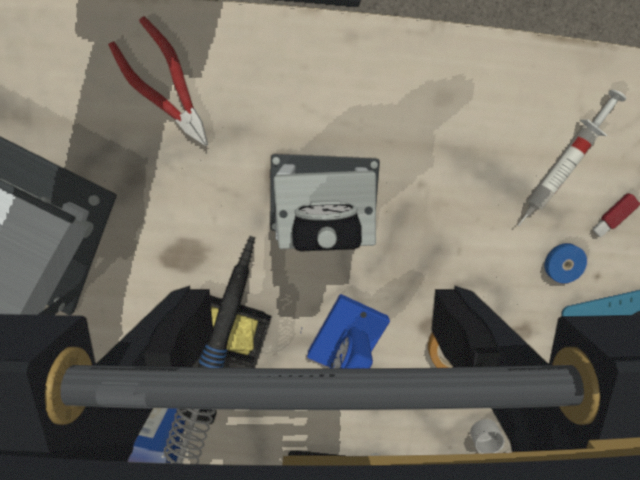

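Wrist: gauge with cap at about (327,237), dial towards the top of the picture, foot corners visible. It stands between the fingertips' columns.

```bash
python3 - <<'E'
from go import *
import pickle
d=pickle.load(open("w1.pkl","rb"));t=pickle.load(open("top0.pkl","rb"))
f=d["frame"]; g=f[190:260,280:380]; m=(g.max(2)<60).astype(np.uint8)
n,l,st,c=cv2.connectedComponentsWithStats(m); i=1+st[1:,4].argmax(); print(st[i]+[280,190,0,0,0])
gs=cv2.cvtColor(f,cv2.COLOR_RGB2GRAY)
print("cap",plane(d,[[327,237]],.152), "tri", tri(d,[327,237],t,[302,245.4]))
# back edge of housing top (lower rim) from mask columns
col=[(x,np.where(l[:,x]==i)[0].max()) for x in range(24,72,6)]; Q=plane(d,[[280+a,190+b] for a,b in col],.143); k=np.polyfit(Q[:,1],Q[:,0],1); print(Q,"yaw",np.degrees(np.arctan(-k[0])))
c=cv2.resize(f[140:270,250:400,::-1],(800,693)[:2],interpolation=cv2.INTER_CUBIC)[:600]; cv2.imwrite("pics/w1c.png",c)
E
```

```text
[ 292  214   69   37 1696]
cap [[0.5033 0.1174 0.152 ]] tri [0.5074 0.1179 0.1385]
[[0.5162 0.1035 0.143 ]
 [0.5159 0.1075 0.143 ]
 [0.5149 0.1113 0.143 ]
 [0.5145 0.1152 0.143 ]
 [0.5142 0.1192 0.143 ]
 [0.5139 0.1231 0.143 ]
 [0.5135 0.127  0.143 ]
 [0.5132 0.1309 0.143 ]] yaw 6.3080056117877925
```

View pics/w1c.png

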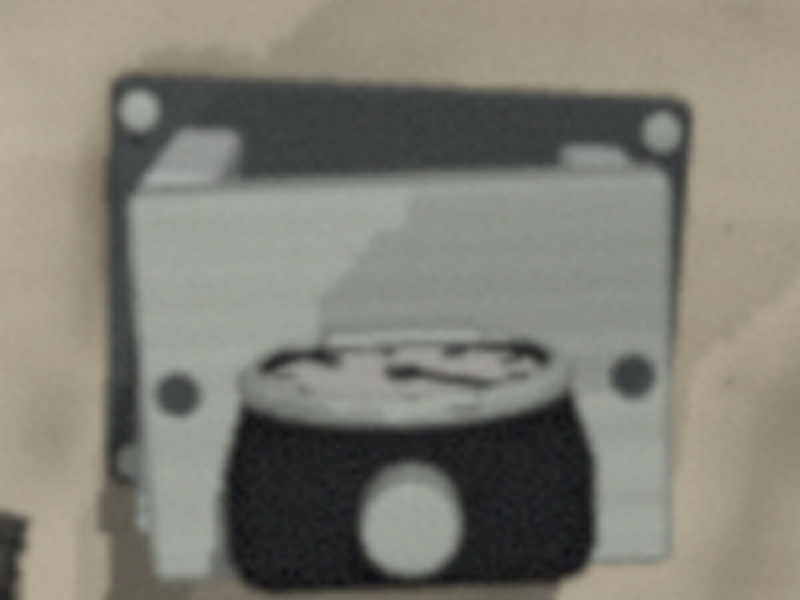

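Dial and needle are readable from the wrist camera. Gauge is at (0.503, 0.117), yaw about 6.5°. Descending to grasp.

```bash
python3 -m jog '[[[0.0004,0.0019,0.02,0,0,-0.026],[0,0,0.04,0,0,0],[0,0,0.04,0,0,0],[0,0,0.035,0,0,0],[0,0,0.0185,0,0,0],[0,0,0,0,0,0]]]'
python3 -m jog '[[[0,0,0,0,0,0],[0,0,0,0,0,0],[0,0,0,0,0,0],[0,0,0,0,0,0],[0,0,0,0,0,0],[0,0,0,0,0,0]]]' 0.03 25
python3 -c "
from go import *
rel([.503,.1173,.096],down(186.5)); d=cam('wrist'); save(d,'w2.png')"
```

```text
clock: 5.32
tool_pos: [0.5022, 0.1171, 0.0956]
eef_rot: [-0.056, 0.998, -0.001, -0.001]
contact_force: [-0.0, 0.4, 0.8]
opening: 0.998
finger_force: 0.0
clock: 6.08
tool_pos: [0.5031, 0.1178, 0.0968]
eef_rot: [-0.057, 0.998, 0.0, 0.0]
contact_force: [-0.5, 1.1, 3.5]
opening: 0.522
finger_force: 25.0
t 6.08 shift [ 0.0001 -0.0005  0.0008] turn [ 0.0004  0.0006 -0.0001] F [-0.4736  1.0649  3.5243]
```

View pics/w2.png

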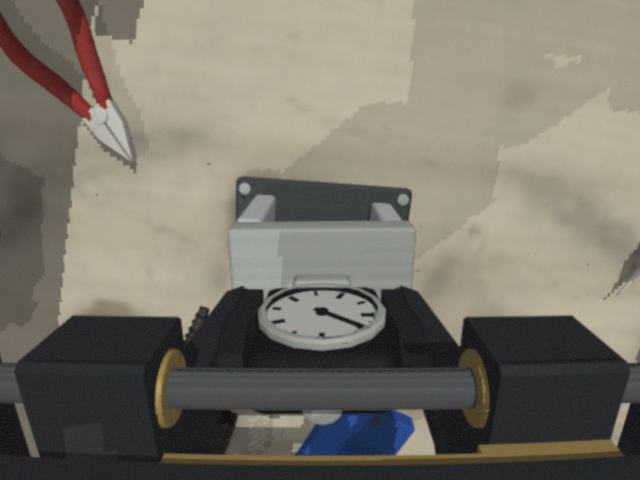

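Gripped squarely: needle at lower right, which is 45 mm (fully out). Lift straight up and carry towards the left bore.

```bash
cat >> go.py <<'E'
M=np.array([.5497,-.2055,.082]); YAW=-22.5; FO=.0318
def jig(y,h,x=0,M=None,yaw=None):
    M=globals()["M"] if M is None else M; yaw=YAW if yaw is None else yaw
    J=R.from_euler("z",yaw,degrees=True)*R.from_euler("y",-25,degrees=True)
    return M+J.apply([x,y,h+FO]), J*R.from_euler("y",180,degrees=True)
E
python3 -m jog '[[[0,0,-0.01,0,0,0],[0,0,-0.025,0,0,0],[0,0,-0.04,0,0,0],[0,0,-0.04,0,0,0],[0.001,-0.02,-0.01,0,0,0],[0.0015,-0.04,0,0,0,0],[0.0015,-0.045,0,0,0,0],[0.0015,-0.045,0,0,0,0],[0.0015,-0.045,0,0,0,0],[0.0015,-0.04,0,0,0,0],[0.0015,-0.03,0,0,0,0],[0,0,0,0,0,0]]]' 0.03 35
python3 -c "
from go import *
rel(*jig(.045,.08))"
```

```text
clock: 7.62
tool_pos: [0.5213, -0.151, 0.2203]
eef_rot: [-0.054, 0.999, -0.001, -0.002]
contact_force: [-0.8, 0.6, -5.0]
opening: 0.519
finger_force: 35.0
t 7.62 shift [-0.0027  0.0049  0.037 ] turn [ 0.1065 -0.4305  0.4924] F [-0.8176  0.5904 -4.9881]
```

```bash
python3 -m jog '[[[0,0,0,0.0178,-0.0718,0.0821],[0,0,0,0.0178,-0.0718,0.0821],[0,0,0,0.0178,-0.0718,0.0821],[0,0,0,0.0178,-0.0718,0.0821],[0,0,0,0.0178,-0.0718,0.0821],[0,0,0,0.0178,-0.0718,0.0821],[0,0,0,0,0,0],[0,0,0,0,0,0]]]'
python3 -c "
from go import *
import pickle
rel(*jig(.045,.08)); d=cam('wrist'); save(d,'w3.png'); pickle.dump(d,open('w3.pkl','wb'))
L,RR=jig(0,-FO)[0],0
pts=[jig(y,-FO,x)[0] for y in(-.045,0,.045) for x in (0,)]+[jig(y,-FO,x)[0] for y in(-.089,.089) for x in(-.055,.055)]
print(proj(d,pts))"
```

```text
clock: 8.62
tool_pos: [0.5238, -0.1485, 0.2212]
eef_rot: [0.17, 0.964, -0.041, 0.199]
contact_force: [0.4, -0.5, -5.5]
opening: 0.519
finger_force: 35.0
t 8.62 shift [0.0163 0.0028 0.0342] turn [ 0.0063 -0.0265  0.0423] F [ 0.4157 -0.4878 -5.4803]
[[202.5124 194.0848]
 [264.1567 196.466 ]
 [325.9888 198.966 ]
 [138.2143 114.182 ]
 [148.0866 263.0114]
 [392.4541 124.0938]
 [380.0354 272.2002]]
```

View pics/w3.png

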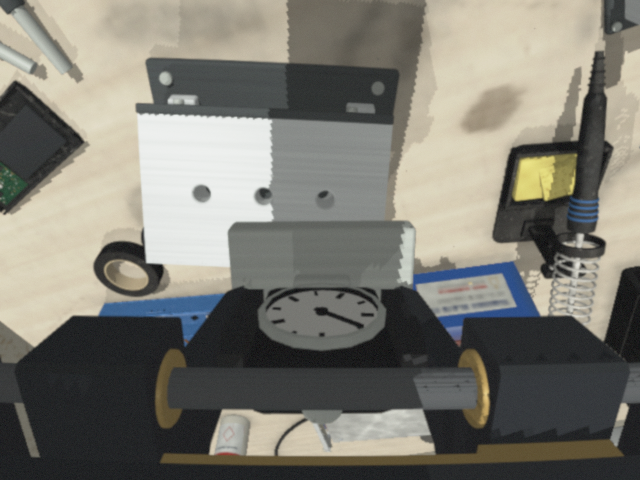

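Bores at (201,193), (263,196), (325,199), within 1.5 px of the model's prediction. Now a check of the foot's position in the hand.

```bash
python3 - <<'E'
from go import *
import pickle
d=pickle.load(open("w3.pkl","rb")); f=d["frame"]; g=cv2.cvtColor(f,cv2.COLOR_RGB2GRAY).astype(int)
m=np.array(d["mount"]);
D=dict(d); D["T"]=m   # tool coordinates
for z in(.0318,.0178): print(z,proj(D,[[.03,y,z] for y in(-.04,0,.04)]).tolist(),"dpx/mm",(proj(D,[[.031,0,z]])-proj(D,[[.03,0,z]])).tolist())
print("edge rows",[int(215+np.abs(np.diff(g[215:232,x])).argmax()) for x in(240,260,330,380,400)])
print("edge cols",[int(222+np.abs(np.diff(g[y,222:238])).argmax()) for y in(235,250,270)],[int(400+np.abs(np.diff(g[y,400:425])).argmax()) for y in(235,250,270)])
# bore centres: dark blobs -> face frame
for x,y in((201,193),(263,196),(325,199)):
    w=cv2.GaussianBlur(f[y-14:y+15,x-14:x+15],(3,3),0).max(2).astype(int); t=np.median(w)*.75
    n,l,st,c=cv2.connectedComponentsWithStats((w<t).astype(np.uint8)); 
    k=[i for i in range(1,n) if st[i,4]>40]
    for i in k:
        px=[st[i,0]+st[i,2]/2-.5+x-14,st[i,1]+st[i,3]/2-.5+y-14]
        o,v=ray(d,[px]); J=R.from_euler("z",YAW,degrees=True)*R.from_euler("y",-25,degrees=True); o=J.inv().apply(o-M); v=J.inv().apply(v[0]); print(px,st[i],(o+v*(-o[2]/v[2]))*1000)
E
```

```text
0.0318 [[235.3713302852775, 214.60226060883355], [324.2422235826638, 214.6034611824563], [413.0550775479599, 214.73436434330245]] dpx/mm [[0.005476894174705649, -2.1677437397635515]]
0.0178 [[228.60343146491675, 222.69562347720137], [324.4395172066063, 222.71851203819915], [420.2037705878319, 222.83424442426022]] dpx/mm [[0.006277837747575177, -2.3256549982956756]]
edge rows [221, 221, 220, 220, 220]
edge cols [227, 228, 229] [400, 400, 412]
[np.float64(201.5), np.float64(193.0)] [  6   6  18  17 240] [ -0.7711 -45.7184   0.    ]
[np.float64(263.5), np.float64(193.5)] [  7   6  16  12 149] [-2.1597 -0.493   0.    ]
[np.float64(322.5), np.float64(194.5)] [ 7  6 10  8 63] [-3.1759 42.3196  0.    ]
```

```bash
python3 -m jog '[[[0,0,0,0.0063,-0.0265,0.0423],[0,0,0,0,0,0]]]'
python3 -c "
from go import *
rel(*jig(.045,.06))"
```

```text
clock: 8.93
tool_pos: [0.5236, -0.149, 0.2209]
eef_rot: [0.191, 0.957, -0.042, 0.212]
contact_force: [-0.9, 0.5, -5.3]
opening: 0.519
finger_force: 35.0
t 8.93 shift [0.0172 0.0028 0.0535] turn [-0.0001 -0.0002 -0.0007] F [-0.8533  0.4756 -5.3191]
```

```bash
python3 -m jog '[[[0.008,0.0014,0.02,0,0,0],[0.0092,0.0014,0.0335,0,0,0],[0,0,0,0,0,0],[0,0,0,0,0,0]]]'
python3 -c "
from go import *
rel(*jig(.045,.006))"
python3 -m jog '[[[0,0,0.012,0,0,0],[0,0,0.016,0,0,0],[0,0,0.016,0,0,0],[0,0,0.01,0,0,0],[0,0,0,0,0,0],[0,0,0,0,0,0]]]'
python3 -c "
from go import *
rel(*jig(.045,.0)); d=cam('wrist'); save(d,'w4.png')
cv2.imwrite('pics/w4c.png',cv2.resize(d['frame'][160:420,200:450,::-1],(500,520)))"
```

```text
clock: 9.43
tool_pos: [0.5316, -0.1494, 0.1662]
eef_rot: [0.191, 0.957, -0.042, 0.213]
contact_force: [0.4, -0.2, -4.9]
opening: 0.518
finger_force: 35.0
t 9.43 shift [0.0011 0.0001 0.0546] turn [-0.0006  0.0013 -0.0018] F [ 0.3862 -0.2092 -4.8953]
clock: 10.18
tool_pos: [0.5525, -0.1581, 0.1171]
eef_rot: [0.191, 0.957, -0.043, 0.213]
contact_force: [-0.0, -0.3, -5.6]
opening: 0.522
finger_force: 35.0
t 10.18 shift [0.0007 0.0001 0.0065] turn [-0.0007  0.0017 -0.0017] F [-0.0316 -0.2617 -5.6002]
```

View pics/w4c.png

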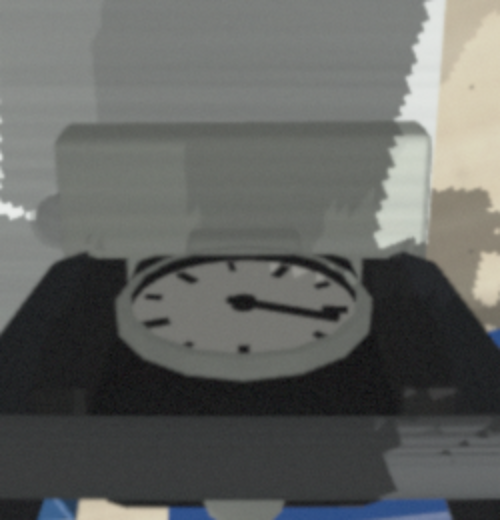

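Needle sits just past the 40 mm tick at h≈6 mm, so the rod is in the left bore and it looks clear. I'll read the needle numerically from now on, and seat the foot gently for a true reading.

```bash
cat > dial.py <<'E'
from go import *
tk=np.array([[243,349],[187,345],[157,322],[153,297],[187,277],[232,266],[281,270],[322,285],[345,313],[322,336]])/2.+[200,160]
th=np.radians(6.9*5*np.arange(10)); A=np.c_[-np.sin(th),np.cos(th),np.ones(10)]
W=np.linalg.lstsq(A,tk,rcond=None)[0]
def read(f):
    g=cv2.GaussianBlur(cv2.cvtColor(f,cv2.COLOR_RGB2GRAY),(3,3),0).astype(np.float32)
    mm=np.arange(-1,50,.25); a=np.radians(6.9*mm); s=0
    for r in np.arange(.3,.72,.04):
        p=np.c_[-r*np.sin(a),r*np.cos(a),np.ones(len(a))]@W
        s=s+cv2.remap(g,p[:,0].astype(np.float32)[None],p[:,1].astype(np.float32)[None],1)[0]
    k=s.argmin(); return mm[k],round(float(s[k]/np.median(s)),2)
if __name__=="__main__":
    import sys
    d=cam("wrist"); print("READ",read(d["frame"]))
E
python3 -c "
from dial import *
for n in('w2','w3','w4'): print(read(cv2.imread('pics/%s.png'%n)[:,:,::-1]))"
python3 -m jog '[[[0,0,0.003,0,0,0],[0,0,0.002,0,0,0],[0,0,0,0,0,0]]]'
python3 dial.py
```

```text
(np.float64(43.25), 0.27)
(np.float64(43.25), 0.31)
(np.float64(40.0), 0.34)
clock: 10.6
tool_pos: [0.5547, -0.1589, 0.1121]
eef_rot: [0.191, 0.957, -0.042, 0.213]
contact_force: [-0.1, -0.1, -5.0]
opening: 0.519
finger_force: 35.0
READ (np.float64(34.25), 0.4)
```

```bash
python3 -m jog '[[[0,0,0.001,0,0,0],[0,0,0,0,0,0]]]'; python3 dial.py
python3 -m jog '[[[0,0,0.0007,0,0,0],[0,0,0,0,0,0]]]';  python3 dial.py; python3 -c "
from go import *
rel(*jig(.045,.0))"
```

```text
clock: 10.9
tool_pos: [0.5549, -0.1589, 0.1116]
eef_rot: [0.191, 0.957, -0.043, 0.213]
contact_force: [-2.1, 0.6, 0.7]
opening: 0.52
finger_force: 35.0
READ (np.float64(33.75), 0.4)
clock: 11.2
tool_pos: [0.5549, -0.1589, 0.1115]
eef_rot: [0.191, 0.957, -0.043, 0.213]
contact_force: [-5.8, 2.2, 9.0]
opening: 0.52
finger_force: 35.0
READ (np.float64(33.75), 0.4)
t 11.25 shift [ 0.0007 -0.0001  0.0004] turn [-0.0007  0.0023 -0.0012] F [-5.0527  2.7355  9.5891]
```

Left bore is clear (about 36 mm, foot seated). On to the middle bore.

```bash
python3 -m jog '[[[0,0,-0.008,0,0,0],[0,0,-0.018,0,0,0],[0,0,-0.018,0,0,0],[0,0,-0.01,0,0,0],[0,-0.015,0,0,0,0],[0,-0.02,0,0,0,0],[0,-0.01,0,0,0,0],[0,0,0,0,0,0],[0,0,0,0,0,0]]]'
python3 -c "
from go import *
rel(*jig(0,.006))"
```

```text
clock: 12.38
tool_pos: [0.5171, -0.1912, 0.1593]
eef_rot: [0.191, 0.957, -0.042, 0.213]
contact_force: [-0.6, 0.5, -4.7]
opening: 0.521
finger_force: 35.0
t 12.38 shift [ 0.0004 -0.0007  0.0473] turn [ 0.0007  0.001  -0.0015] F [-0.6489  0.4664 -4.6977]
```

```bash
python3 -m jog '[[[0,-0.0005,0.01,0,0,0],[0,0,0.014,0,0,0],[0,0,0.014,0,0,0],[0,0,0.009,0,0,0],[0,0,0,0,0,0]]]'; python3 dial.py
python3 -m jog '[[[0,0,0.003,0,0,0],[0,0,0.002,0,0,0],[0,0,0.001,0,0,0],[0,0,0,0,0,0],[0,0,0,0,0,0]]]'; python3 dial.py;  python3 -c "
from go import *
rel(*jig(0,.0))"
```

```text
clock: 13.0
tool_pos: [0.5348, -0.2001, 0.1158]
eef_rot: [0.192, 0.957, -0.042, 0.212]
contact_force: [-1.1, 1.1, -5.1]
opening: 0.523
finger_force: 35.0
READ (np.float64(27.75), 0.29)
clock: 13.68
tool_pos: [0.5372, -0.201, 0.1116]
eef_rot: [0.191, 0.957, -0.043, 0.213]
contact_force: [-1.8, 0.3, -1.5]
opening: 0.518
finger_force: 35.0
READ (np.float64(24.5), 0.26)
t 13.72 shift [0.0004 0.0005 0.0007] turn [-0.0006  0.0013 -0.0016] F [-2.6085  1.1816 -0.9802]
```

Middle bore reads about 24 mm with the foot nearly seated, so the broken pin is here. Seat lightly, ease the grip, release.

```bash
python3 -m jog '[[[0,0,0.0005,0,0,0],[0,0,0,0,0,0],[0,0,0,0,0,0]]]'; python3 dial.py
python3 -m jog '[[[0,0,0,0,0,0],[0,0,0,0,0,0],[0,0,0,0,0,0]]]' - 6; python3 dial.py
python3 -m jog '[[[0,0,0,0,0,0],[0,0,0,0,0,0],[0,0,0,0,0,0],[0,0,0,0,0,0]]]' 0.056;  python3 dial.py
python3 -m jog '[[[0,0,0,0,0,0],[0,0,0,0,0,0],[0,0,0,0,0,0],[0,0,0,0,0,0]]]' 0.085;  python3 -c "
from dial import *
d=cam('wrist'); print(read(d['frame'])); save(d,'w5.png'); rel(*jig(0,.0))"
```

```text
clock: 14.1
tool_pos: [0.5372, -0.2009, 0.1116]
eef_rot: [0.191, 0.957, -0.043, 0.213]
contact_force: [-5.3, 2.3, 4.7]
opening: 0.519
finger_force: 35.0
READ (np.float64(24.5), 0.27)
clock: 14.52
tool_pos: [0.5373, -0.2009, 0.1115]
eef_rot: [0.191, 0.957, -0.043, 0.213]
contact_force: [-5.0, 1.6, 4.6]
opening: 0.525
finger_force: 6.0
READ (np.float64(24.5), 0.26)
clock: 15.08
tool_pos: [0.5377, -0.2011, 0.111]
eef_rot: [0.191, 0.957, -0.042, 0.213]
contact_force: [0.1, -0.2, -0.2]
opening: 0.632
finger_force: 0.0
READ (np.float64(24.5), 0.25)
clock: 15.62
tool_pos: [0.5374, -0.2011, 0.1109]
eef_rot: [0.191, 0.957, -0.042, 0.213]
contact_force: [0.7, 0.2, -0.4]
opening: 0.965
finger_force: 0.0
(np.float64(24.5), 0.27)
t 15.68 shift [ 0.0004  0.0006 -0.0001] turn [-0.0007  0.0012 -0.0019] F [-0.0201  0.6364 -0.0607]
```

View pics/w5.png

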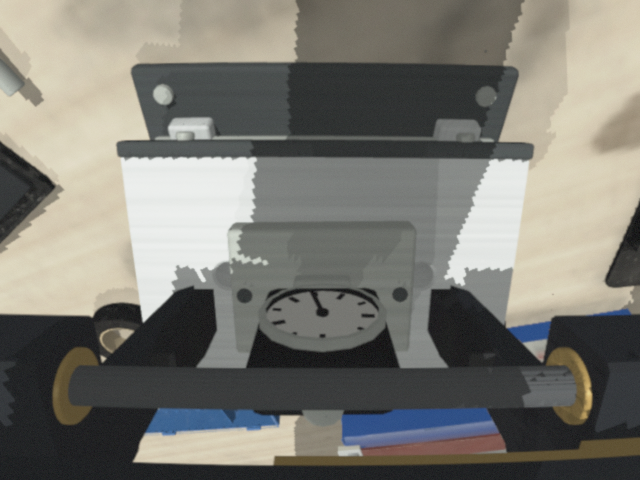

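The gauge stands on the middle bore, free of the fingers, with the needle at about 24 mm (317,292). Retract straight along the rod axis.

```bash
python3 -m jog '[[[0,0,-0.01,0,0,0],[0,0,-0.02,0,0,0],[0,0,-0.03,0,0,0],[0,0,-0.03,0,0,0],[0,0,-0.03,0,0,0],[0,0,-0.02,0,0,0],[0,0,0,0,0,0],[0,0,0,0,0,0],[0,0,0,0,0,0]]]'; python3 -c "
from go import *
w=cam('wrist')['frame'][100:400,170:570]; s=cam('side')['frame'][180:420,200:520]; t=cam('top')['frame'][150:330,250:570]
r=lambda a,w,h:cv2.resize(a[:,:,::-1],(w,h),interpolation=cv2.INTER_CUBIC)
cv2.imwrite('pics/fin.png',np.hstack([r(w,400,600),np.vstack([r(s,400,300),r(t,400,300)])]))"
```

```text
clock: 16.8
tool_pos: [0.4826, -0.1783, 0.2369]
eef_rot: [0.191, 0.957, -0.042, 0.212]
contact_force: [0.3, -0.1, -0.4]
opening: 0.961
finger_force: 0.0
```

View pics/fin.png

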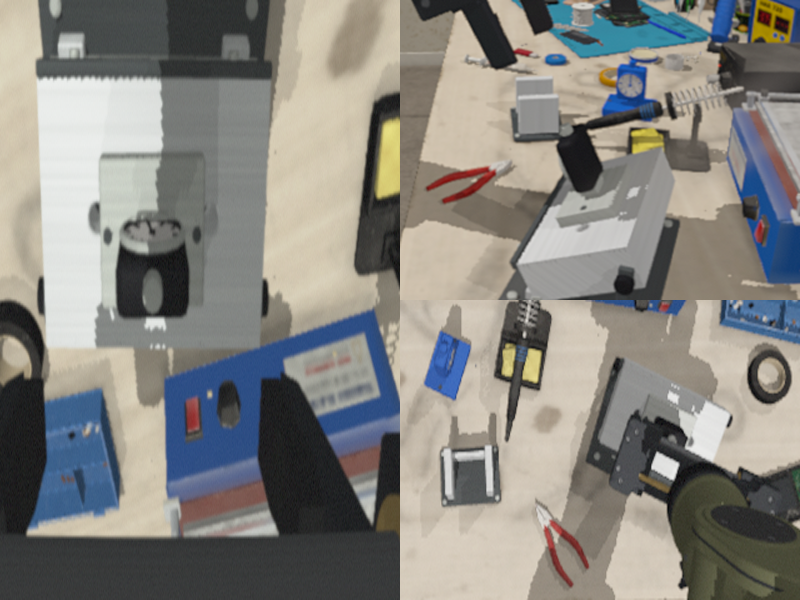

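The gauge stands flush on the middle bore, the gripper is clear, and the cutters, tape and syringe are where they were.

```bash
python3 -c "
from plant import *
print(finish_job())"
```

```text
the job is handed in; nothing more can be done
None
```

The broken pin is in the middle bore: the gauge now stands there by itself, foot flush and reading about 24 mm; the left bore read about 36 mm (clear), I did not probe the right one, and the job is handed in.

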